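Register the fork sleeve in the corner of the ash shelf

TASK

Slide the blue sleeve of six fondue forks on the ash shelf into the corner on its own side, so that its long side is up against that side rail and its far end is up against the back rail, lying flat and square, so that the cabinet panel can be shut. Leave the grey spoon sleeve and the white saucer where they are.

Things in the scene. Friction and masses are not known exactly. Their poses are not given: they have to be found in the camera images.
- fork_sleeve: Loose blue hard silicone sleeve, six steel forks with coloured handles set in its top (3 to 5 mm proud): a rigid block 175 (x) x 96 (y) x 28 mm, 0.2 to 0.4 kg, too wide to grip. Origin: centre of its underside; tines to +x. Starts on the left or right half of the shelf, 20 to 60 mm from that side rail, 30 to 85 mm from the back rail, turned up to 9 degrees.
- spoon_sleeve: Loose grey sleeve of the same size (175 x 96 x 28 mm) with three steel spoons, on the other half of the shelf, 80 mm or more from the fork sleeve; not to be moved. Origin: centre of its underside, x along the spoons.
- shelf: Fixed pale ash board, brown rails, 330 (x) x 460 (y) x 12 mm, open to the robot (-x); place and yaw vary. Origin: centre of its underside, on the table. Rails 15 mm thick stand 22 mm over its top: back rail, inner face at x = 150 mm; side rails, inner faces at y = 215 and -215 mm, from x = -50 to 150 mm. Sleeve home: origin at x = 62.5, y = 167 or -167 mm (own side), x axes parallel.
- saucer: Loose white porcelain saucer, 140 mm across, 18 mm high, on the table to the robot's right of the shelf; not to be moved. Origin: centre of its underside.
Mind the look-alikes: they are no part of the job. What is shaped like the fork_sleeve but orange is not meant.

How it is judged (in metres and radians):
At the end, for the whole second after the job is handed in: The fork sleeve rests flat on the shelf, its centre within 12 mm of touching the back rail and within 12 mm of touching a side rail, its length within 10 degrees of the shelf's x axis, at rest (x of fork_sleeve in the frame of shelf above 0.0505 m and (y of fork_sleeve in the frame of shelf above 0.155 m or y of fork_sleeve in the frame of shelf below -0.155 m) and z of fork_sleeve in the frame of shelf below 0.02 m and angle between the x axis of fork_sleeve and the x axis of shelf, either way round below 0.175 rad and angle between fork_sleeve's own z axis and vertical below 0.1 rad and linear speed of fork_sleeve below 0.01 m/s).
It fails at once if the spoon sleeve is moved more than 20 mm (distance of spoon_sleeve from where it was at the start of the episode above 0.02 m).
It fails at once if the saucer is moved more than 20 mm (distance of saucer from where it was at the start of the episode above 0.02 m).
It also fails if it takes over 38 s, if anything falls off the work surface, if the arm or the gripper's body presses on something with over 40 N, if the wrist force passes 120 N, or if a joint passes its speed limit or range.

ROBOT

A 6-joint arm with a two-finger parallel gripper is mounted at the origin on the work surface. World frame = base frame: x ahead of the robot, y to its left, z up, the work surface at z = 0. Lengths are in m, angles in degrees, forces in N, time in s.
With the tool pointing down it reaches from about 0.35 to 0.875 m from the base axis. Payload 4.2 kg.
Tool frame: the origin (TCP) lies between the finger pads; the fingertips stand 17 mm ahead of it and the grasp point (between the pads) lies 2 mm behind it; z points along the fingers, y is the line along which they close (so a half turn about z gives the same grasp; the last joint's range is limited). The gripper opens to 87 mm and grips with 3 to 60 N. Pads are 19 mm wide; open, the fingers measure 117 mm over their backs; the gripper's body (75 mm by 190 mm) begins 51 mm behind the grasp point.
Start: joints at [78.759, 22.042, 0.453, 0, -68.411, -14.817], TCP at [0.275, 0.561, 0.24] pointing down, gripper open.
Joint ranges: [-179.83, 179.83], [-69.29, 118.12], [-61.27, 80.66], [-181.25, 117.63], [-171.15, -9.14], [-177.46, 177.46]. Speed limits (degrees/s): [159.86, 159.86, 180, 180, 180, 180].

INTERFACE

Orientations are given as a 3x3 rotation matrix whose columns are the frame's x, y, z axes.
In Python, from station import r gives the robot as it stands.
- The arm moves only by the tool servo_tool, never from a script. Its argument "targets" is a list of rows, each a list of 5 numbers: the shift along the world's x, y, z in units of 30 mm (1.0 is 30 mm), then the turn about the world's z in rad, then the finger opening in mm, from 0 to 87. In form: [[x, y, z, turn, gripper], ...]. A call has exactly 5 rows; each row is the pose to reach, as a shift and turn from the pose commanded when the call began; what a row does not reach only later rows make up. A row lasts 1/12 s, in which the tool goes at most 41.7 mm and 7.16 degrees, less where a joint would pass 70% of its speed; a pose out of reach is approached as far as the arm can. A call with a gripper value outside its range is refused whole. The fingers move at their own pace and stop on an object; the grip force is fixed at half the most. Time passes only in rows, so rows that repeat a pose let the fingers close, or fill a call up. It gives the time, the measured TCP pose, the force, the opening and the grip force at its end, in the units of the state.
- r.sense(): the state, without advancing time (a new reading comes with each control period).
- r.capture(name): name is "side" or "top" or "wrist"; returns a dict with "pixels" (420x560x3 uint8, red, green, blue), "fx", "fy", "cx", "cy" (pixels), "dist_coeffs" ([k1, k2, p1, p2, k3] as OpenCV has them; the pictures are not rectified), "world_from_camera" (4x4, takes a point from camera to world coordinates). Camera axes: x right, y down, z forward; pixel columns grow to the right and rows downward; lengths in m; the calibration is good to about 2 mm. A picture is of the moment at which its call begins. There is no depth.
- r.finish_job(): hands the job in; it is judged then, once.
The state is a dict: "time_s": time; "joints": joint angles; "joint_velocities": joint speeds; "effort": joint torques, N m; "tcp_pos": TCP position; "ee_rot": TCP orientation; "wrist_force": force on the tool from outside, world axes, zero at the start; "moment": the same for the moment, N m; "gripper_width": opening from 0.0 (shut) to 1.0 (fully open); "gripper_force": force on a finger pad.
Only numpy, scipy, OpenCV 4.12 (cv2) and the standard library are available. Lean on these libraries where they do the work, as an engineer would, in place of code of your own. Each camera call takes 0.05 s, during which the arm holds its last target. There are 200 camera calls.

## Working session

There is one attempt and no reset: what is moved stays moved. The work goes in short steps, Python scripts to look and compute and a tool call to move; the robot and the scene stay as the last step left them, time stands still between calls to the robot, and variables do not carry over. Pictures are saved under pics/ and viewed, at most 10 in all, crops included, and the job is handed in when it is done.

Besides the shell and the picture viewer there is one more tool, called in YAML: its name, and indented under it one key for each argument. servo_tool: Moves the arm, as the interface text tells. Its arguments: {"type":"object","properties":{"targets":{"type":"array","items":{"type":"array","items":{"type":"number"}}}},"required":["targets"]}

```bash
mkdir -p pics
cat > h.py <<'E'
from station import r
import numpy as np, cv2
def cap(n,f):
    c=r.capture(n); cv2.imwrite('pics/'+f,c['pixels'][:,:,::-1]); 
    np.savez('pics/'+f+'.npz',**{k:np.array(v) for k,v in c.items()}); return c
def w(c,px,z):
    K=np.array([[c['fx'],0,c['cx']],[0,c['fy'],c['cy']],[0,0,1]],float)
    u=cv2.undistortPoints(np.array(px,float).reshape(-1,1,2),K,np.array(c['dist_coeffs'],float)).reshape(-1,2)
    T=np.array(c['world_from_camera']); d=np.c_[u,np.ones(len(u))]@T[:3,:3].T; o=T[:3,3]
    return o+d*((z-o[2])/d[:,2])[:,None]
E
python3 - <<'E'
from h import *
c=cap('top','t0.png'); cap('side','s0.png'); print(np.round(c['world_from_camera'],3)); s=r.sense(); print(s['ee_rot'],s['tcp_pos'],s['time_s'])
E
```

```text
[[ 0.024 -0.989  0.146  0.278]
 [-1.    -0.026 -0.009 -0.153]
 [ 0.013 -0.146 -0.989  0.972]
 [ 0.     0.     0.     1.   ]]
[[ 8.98290332e-01 -4.39401774e-01 -7.48090161e-04]
 [-4.39402396e-01 -8.98288551e-01 -1.79249988e-03]
 [ 1.15626799e-04  1.93889792e-03 -9.99998114e-01]] [0.27431785 0.5610231  0.23858273] 0.1
```

View pics/t0.png

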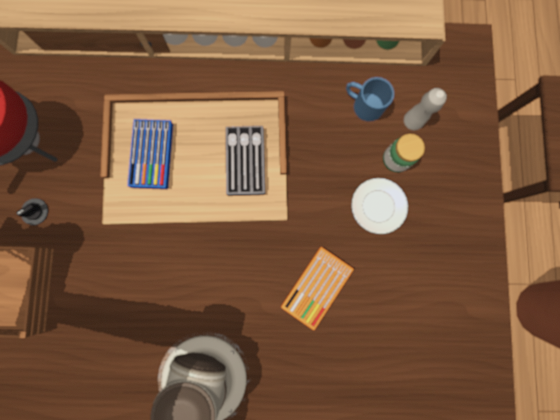

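The top view shows the shelf, with its back rail at row ~97 and left rail at col ~107. The blue fork sleeve is at about (151,154), on the left half. The grey spoons are at (245,160), the saucer at (380,206), and the orange decoy at (317,288).

```bash
cat > m.py <<'E'
from h import *
def fork(c):
    hsv=cv2.cvtColor(c['pixels'],cv2.COLOR_RGB2HSV); m=cv2.inRange(hsv,(105,110,40),(130,255,255))
    m[:,:100]=0; m[:,220:]=0; m[:90]=0;m[230:]=0
    m=cv2.morphologyEx(m,cv2.MORPH_CLOSE,np.ones((9,9)))
    n,l,st,_=cv2.connectedComponentsWithStats(m); k=1+st[1:,4].argmax()
    p=np.argwhere(l==k)[:,::-1]
    q=w(c,p,0.040)[:,:2]*1000
    return cv2.minAreaRect(q.astype(np.float32)),len(p)
E
python3 - <<'E'
from m import *
z=np.load('pics/t0.png.npz'); c={k:z[k] for k in z}
R,n=fork(c); print(R,n); print(np.round(cv2.boxPoints(R)))
# shelf outline: front corners z=.012; rail outer corners z=.034
print(np.round(w(c,[[103,222],[288,222]],.012),3)); print(np.round(w(c,[[104,95],[285,93],[103,178],[286,173]],.034),3))
# sharpened crop
p=c['pixels'][80:235,90:300,::-1]; cv2.imwrite('pics/crop.png',cv2.resize(p,None,fx=3.8,fy=3.8,interpolation=cv2.INTER_CUBIC))
E
```

```text
((539.4073486328125, 153.4564666748047), (94.7635726928711, 171.5133819580078), 89.28987884521484) 2382
[[453. 107.]
 [625. 105.]
 [626. 200.]
 [454. 202.]]
[[ 0.368  0.268  0.012]
 [ 0.38  -0.192  0.012]]
[[ 0.692  0.286  0.034]
 [ 0.71  -0.177  0.034]
 [ 0.475  0.268  0.034]
 [ 0.5   -0.184  0.034]]
```

View pics/crop.png

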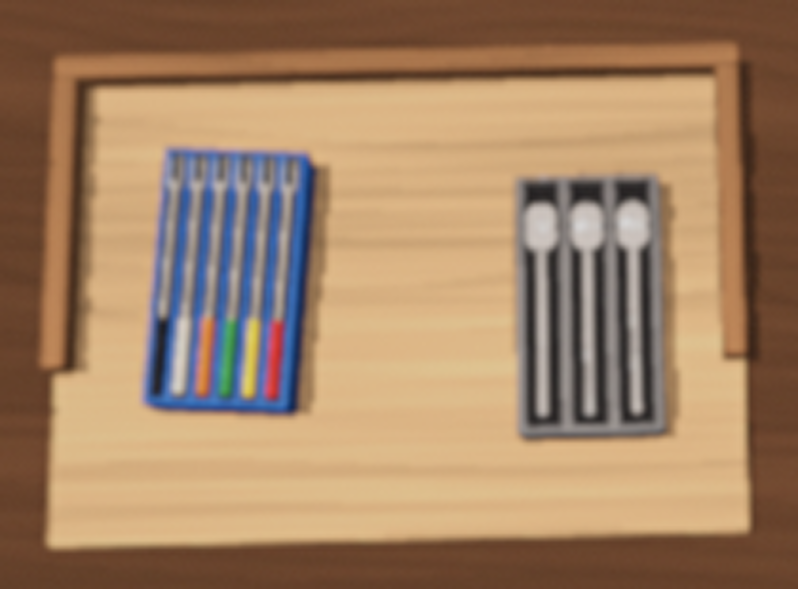

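View pics/s0.png

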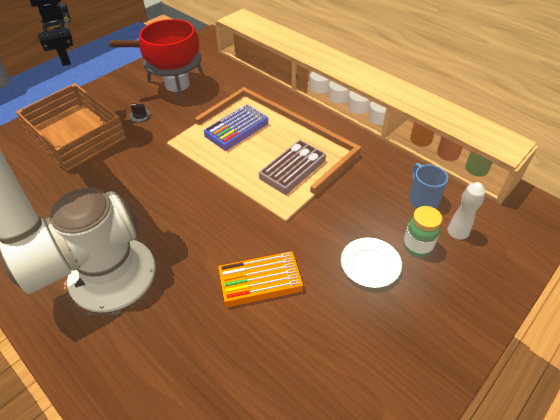

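The crop shows the fork sleeve's top corners near crop px (168,150), (310,155), (294,412) and (146,405). The rail's outer corners are at (57,57) and (739,43), and the shelf's front corners at (48,547) and (750,532). The side view confirms the sleeve lies flat on the robot's left, with no clutter on the shelf.

```bash
cat >> m.py <<'E'
def rigid(L,W):
    L=np.array(L,float);W=np.array(W);a=L-L.mean(0);b=W-W.mean(0)
    t=np.arctan2((a[:,0]*b[:,1]-a[:,1]*b[:,0]).sum(),(a*b).sum()); Rm=np.array([[np.cos(t),-np.sin(t)],[np.sin(t),np.cos(t)]])
    o=W.mean(0)-Rm@L.mean(0); return o,t,Rm,np.linalg.norm(L@Rm.T+o-W,axis=1)
E
python3 - <<'E'
from m import *
z=np.load('pics/t0.png.npz'); c={k:z[k] for k in z}
f=lambda p,h:w(c,(np.array(p)+.5)/3.8-.5+[90,80],h)[:,:2]*1000
A=np.r_[f([[48,547],[750,532]],.012),f([[57,57],[739,43],[40,368],[748,354]],.034)]
o,t,Rm,e=rigid([[-165,230],[-165,-230],[165,230],[165,-230],[-50,230],[-50,-230]],A)
print('shelf',o,np.degrees(t),e.round(1))
F=f([[168,150],[310,155],[294,412],[146,405]],.040)
fo,ft,_,fe=rigid([[87.5,48],[87.5,-48],[-87.5,-48],[-87.5,48]],F)
print('fork',fo,np.degrees(ft),fe.round(1),'in shelf',(fo-o)@Rm,np.degrees(ft-t)); print('F in shelf',((F-o)@Rm).round(1))
S=f([[517,178],[656,176],[664,434],[521,438]],.040); print('spoon in shelf',((S-o)@Rm).round(1))
g=lambda p:(Rm@np.array(p)+o).round(1)
print('home',g([62.5,167]),'xaxis',Rm[:,0])
E
```

```text
shelf [539.6283239   47.48763728] 2.6878677510141675 [0.3 0.7 1.3 0.2 0.7 0.3]
fork [540.29322135 154.62559945] -0.16288949525225493 [1.1 2.1 0.4 2.2] in shelf [  5.68839393 106.98891158] -2.8507572462664226
F in shelf [[ 94.5 150. ]
 [ 89.2  56.1]
 [-83.8  63.3]
 [-77.2 158.6]]
spoon in shelf [[  70.6  -80.7]
 [  70.2 -172.5]
 [-103.1 -174.6]
 [-103.8  -82.7]]
home [594.2 217.2] xaxis [0.99889983 0.04689494]
```

servo_tool:
  targets:
    - [0.5,-0.9,0,-0.0712,87]
    - [1.1,-2,0,-0.142,87]
    - [1.7,-3.1,0,-0.214,87]
    - [2.3,-4.2,0,-0.285,87]
    - [2.9,-5.3,0,-0.356,87]

```text
time_s: 0.52
tcp_pos: [0.3617, 0.4007, 0.2391]
ee_rot: [[0.687, -0.727, -0.001], [-0.727, -0.687, -0.001], [0.0, 0.001, -1.0]]
wrist_force: [1.0, 0.0, -0.6]
gripper_width: 1.001
gripper_force: 0.0
```

servo_tool:
  targets:
    - [0.6,-1.1,0,-0.0712,87]
    - [1.2,-2.2,0,-0.142,87]
    - [1.8,-3.3,0,-0.214,87]
    - [2.4,-4.4,0,-0.285,87]
    - [3.0,-5.4,0,-0.356,87]

```text
time_s: 0.93
tcp_pos: [0.4517, 0.2383, 0.2394]
ee_rot: [[0.39, -0.921, -0.001], [-0.921, -0.39, -0.0], [0.0, 0.001, -1.0]]
wrist_force: [0.9, -0.0, -0.3]
gripper_width: 1.0
gripper_force: 0.0
```

servo_tool:
  targets:
    - [0.6,-1.1,0,-0.0712,87]
    - [1.2,-2.2,0,-0.142,87]
    - [1.8,-3.3,0,-0.214,87]
    - [2.4,-4.4,0,-0.285,87]
    - [3.0,-5.4,0,-0.356,87]

```text
time_s: 1.35
tcp_pos: [0.5417, 0.0764, 0.2393]
ee_rot: [[0.044, -0.999, -0.001], [-0.999, -0.044, -0.0], [0.0, 0.001, -1.0]]
wrist_force: [0.7, 1.1, -0.5]
gripper_width: 1.004
gripper_force: 0.0
```

servo_tool:
  targets:
    - [0,0,-0.7,0,87]
    - [0,0,-1.6,0,87]
    - [0,0,-2.5,0,87]
    - [0,0,-3.4,0,87]
    - [0,0,-4.3,0,87]

```text
time_s: 1.77
tcp_pos: [0.5412, 0.0781, 0.1091]
ee_rot: [[0.047, -0.999, -0.0], [-0.999, -0.047, 0.0], [-0.0, 0.0, -1.0]]
wrist_force: [0.2, 1.1, 0.3]
gripper_width: 1.002
gripper_force: 0.0
```

servo_tool:
  targets:
    - [0,0,-0.8,0,87]
    - [0,0,-1.5,0,87]
    - [0,0,-2.1,0,87]
    - [0,0,-2.4,0,87]
    - [0,0,-2.45,0,87]

```text
time_s: 2.18
tcp_pos: [0.5401, 0.0779, 0.0349]
ee_rot: [[0.048, -0.999, -0.004], [-0.999, -0.048, -0.002], [0.002, 0.004, -1.0]]
wrist_force: [0.4, 0.3, 0.1]
gripper_width: 0.998
gripper_force: 0.0
```

servo_tool:
  targets:
    - [-0.01,0.3,0,0,87]
    - [-0.03,0.6,0,0,87]
    - [-0.04,0.8,0,0,87]
    - [-0.05,1.0,0,0,87]
    - [-0.06,1.2,0,0,87]

```text
time_s: 2.6
tcp_pos: [0.5401, 0.1153, 0.0382]
ee_rot: [[0.049, -0.999, 0.001], [-0.999, -0.049, 0.0], [-0.0, -0.002, -1.0]]
wrist_force: [0.6, -2.1, 2.1]
gripper_width: 1.0
gripper_force: 1.1
```

servo_tool:
  targets:
    - [-0.01,0.2,0,0,87]
    - [-0.02,0.4,0,0,87]
    - [-0.03,0.6,0,0,87]
    - [-0.04,0.8,0,0,87]
    - [-0.05,1.0,0,0,87]

```text
time_s: 3.02
tcp_pos: [0.5381, 0.1449, 0.0371]
ee_rot: [[0.048, -0.999, -0.0], [-0.999, -0.048, -0.0], [0.0, 0.0, -1.0]]
wrist_force: [0.1, -1.3, 1.5]
gripper_width: 0.997
gripper_force: 1.1
```

servo_tool:
  targets:
    - [0,0.1,0,0,87]
    - [-0.01,0.2,0,0,87]
    - [-0.01,0.25,0,0,87]
    - [-0.01,0.3,0,0,87]
    - [-0.01,0.3,0,0,87]

```text
time_s: 3.43
tcp_pos: [0.5379, 0.1537, 0.0369]
ee_rot: [[0.048, -0.999, -0.0], [-0.999, -0.048, 0.0], [-0.0, 0.0, -1.0]]
wrist_force: [0.6, -0.2, 0.7]
gripper_width: 0.998
gripper_force: 0.2
```

servo_tool:
  targets:
    - [0,0.05,0,0,87]
    - [0,0.08,0,0,87]
    - [-0.01,0.11,0,0,87]
    - [-0.01,0.13,0,0,87]
    - [-0.01,0.13,0,0,87]

```text
time_s: 3.85
tcp_pos: [0.5378, 0.1561, 0.0369]
ee_rot: [[0.048, -0.999, -0.0], [-0.999, -0.048, -0.002], [0.002, 0.0, -1.0]]
wrist_force: [2.0, -5.3, 0.5]
gripper_width: 0.992
gripper_force: 3.4
```

Run:
```python
from h import *
c=cap('top','t1.png'); p=c['pixels'][80:235,90:300,::-1]; cv2.imwrite('pics/crop1.png',cv2.resize(p,None,fx=3.8,fy=3.8,interpolation=cv2.INTER_CUBIC))
```

```text
(no output)
```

View pics/crop1.png

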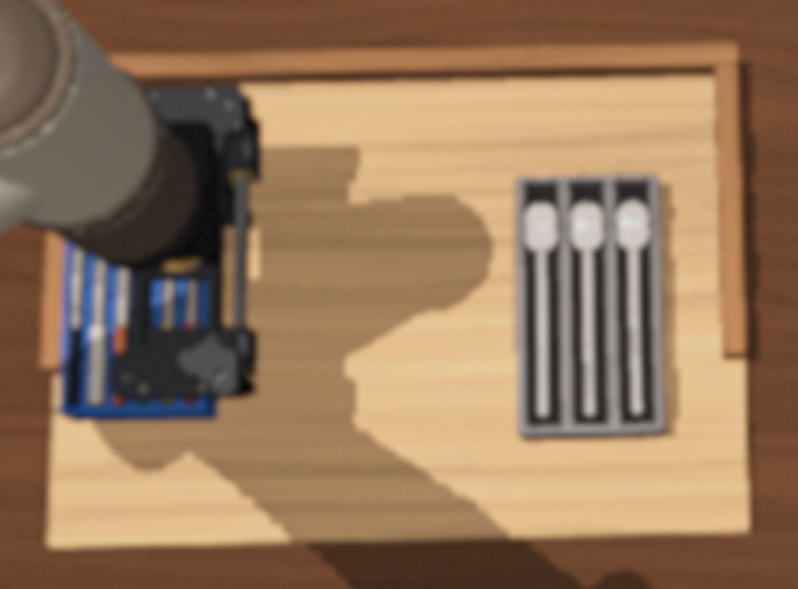

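Side contact is confirmed: the sleeve's left edge is against the side rail, and its near end is at about crop (140,415). Next I back off, lift, turn 90° and push from the front.

servo_tool:
  targets:
    - [0.01,-0.3,0,0,87]
    - [0.02,-0.6,0,0,87]
    - [0.02,-0.6,0.7,0,80]
    - [0.02,-0.6,1.6,0,60]
    - [0.02,-0.6,2.2,0,50]

```text
time_s: 4.32
tcp_pos: [0.5388, 0.1391, 0.1047]
ee_rot: [[0.048, -0.999, 0.002], [-0.999, -0.048, 0.001], [-0.001, -0.002, -1.0]]
wrist_force: [0.4, 1.1, -0.2]
gripper_width: 0.857
gripper_force: 0.0
```

servo_tool:
  targets:
    - [-0.26,0.15,0,0.105,50]
    - [-0.52,0.3,0,0.21,50]
    - [-0.8,0.45,0,0.315,50]
    - [-1.06,0.6,0,0.42,50]
    - [-1.33,0.75,0,0.524,50]

```text
time_s: 4.73
tcp_pos: [0.4979, 0.1618, 0.1031]
ee_rot: [[0.545, -0.838, 0.0], [-0.838, -0.545, 0.001], [-0.001, -0.001, -1.0]]
wrist_force: [0.1, -0.1, 0.6]
gripper_width: 0.587
gripper_force: 0.0
```

servo_tool:
  targets:
    - [-0.26,0.15,0,0.105,50]
    - [-0.52,0.3,0,0.21,50]
    - [-0.8,0.45,0,0.315,50]
    - [-1.06,0.6,0,0.42,50]
    - [-1.33,0.75,0,0.524,50]

```text
time_s: 5.15
tcp_pos: [0.458, 0.1843, 0.1031]
ee_rot: [[0.891, -0.453, 0.0], [-0.453, -0.891, 0.001], [-0.0, -0.001, -1.0]]
wrist_force: [0.3, -0.6, -0.0]
gripper_width: 0.575
gripper_force: 0.0
```

servo_tool:
  targets:
    - [-0.26,0.15,0,0.105,50]
    - [-0.52,0.3,0,0.21,50]
    - [-0.8,0.45,0,0.315,50]
    - [-1.06,0.6,0,0.42,50]
    - [-1.33,0.75,0,0.524,50]

```text
time_s: 5.57
tcp_pos: [0.4181, 0.2068, 0.1031]
ee_rot: [[0.999, 0.054, 0.0], [0.054, -0.999, 0.001], [0.0, -0.001, -1.0]]
wrist_force: [0.4, -0.1, 0.1]
gripper_width: 0.578
gripper_force: 0.0
```

servo_tool:
  targets:
    - [0,0,-0.6,0,50]
    - [0,0,-1.2,0,50]
    - [0,0,-1.8,0,50]
    - [0,0,-2.1,0,50]
    - [0,0,-2.2,0,50]

```text
time_s: 5.98
tcp_pos: [0.4178, 0.206, 0.0357]
ee_rot: [[0.999, 0.049, -0.002], [0.049, -0.999, -0.002], [-0.002, 0.002, -1.0]]
wrist_force: [-0.1, -1.1, -0.0]
gripper_width: 0.578
gripper_force: 0.0
```

servo_tool:
  targets:
    - [0.3,0.01,0,0,50]
    - [0.6,0.03,0,0,50]
    - [0.8,0.04,0,0,50]
    - [1.0,0.05,0,0,50]
    - [1.2,0.06,0,0,50]

```text
time_s: 6.4
tcp_pos: [0.4553, 0.2086, 0.0376]
ee_rot: [[0.999, 0.049, 0.0], [0.049, -0.999, 0.0], [0.0, -0.0, -1.0]]
wrist_force: [-2.0, 0.2, 3.0]
gripper_width: 0.574
gripper_force: 1.1
```

servo_tool:
  targets:
    - [0.2,0.01,0,0,50]
    - [0.4,0.02,0,0,50]
    - [0.6,0.03,0,0,50]
    - [0.8,0.04,0,0,50]
    - [1.0,0.05,0,0,50]

```text
time_s: 6.82
tcp_pos: [0.485, 0.2101, 0.0371]
ee_rot: [[0.999, 0.049, -0.0], [0.049, -0.999, -0.0], [-0.0, 0.0, -1.0]]
wrist_force: [-1.8, 0.2, 2.0]
gripper_width: 0.576
gripper_force: 1.1
```

servo_tool:
  targets:
    - [0.1,0,0,0,50]
    - [0.2,0.01,0,0,50]
    - [0.25,0.01,0,0,50]
    - [0.3,0.01,0,0,50]
    - [0.3,0.01,0,0,50]

```text
time_s: 7.23
tcp_pos: [0.4938, 0.2105, 0.037]
ee_rot: [[0.999, 0.049, 0.0], [0.049, -0.999, 0.0], [0.0, -0.0, -1.0]]
wrist_force: [-0.4, -0.7, 0.8]
gripper_width: 0.579
gripper_force: 0.2
```

servo_tool:
  targets:
    - [0.05,0,0,0,50]
    - [0.09,0,0,0,50]
    - [0.12,0.01,0,0,50]
    - [0.15,0.01,0,0,50]
    - [0.15,0.01,0,0,50]

```text
time_s: 7.65
tcp_pos: [0.4962, 0.2104, 0.037]
ee_rot: [[0.999, 0.049, -0.003], [0.049, -0.999, -0.001], [-0.004, 0.001, -1.0]]
wrist_force: [-8.1, 1.2, 4.1]
gripper_width: 0.571
gripper_force: 3.6
```

Contact with the back rail (8 N). I back off, lift, retreat towards the robot's side and check.

servo_tool:
  targets:
    - [-0.3,-0.02,0,0,50]
    - [-0.8,-0.04,0,0,50]
    - [-1.2,-0.06,0.6,0,50]
    - [-1.8,-0.1,1.5,0,50]
    - [-2.4,-0.1,2.4,0,50]

```text
time_s: 8.07
tcp_pos: [0.4253, 0.2074, 0.1092]
ee_rot: [[0.999, 0.049, -0.0], [0.049, -0.999, -0.001], [-0.0, 0.001, -1.0]]
wrist_force: [-0.8, 0.8, 0.4]
gripper_width: 0.575
gripper_force: 0.0
```

servo_tool:
  targets:
    - [-0.2,0.9,0.6,0,50]
    - [-0.5,2.0,1.2,0,50]
    - [-0.9,3.1,1.6,0,50]
    - [-1.3,4.2,2,0,50]
    - [-1.7,5.3,2.2,0,50]

```text
time_s: 8.48
tcp_pos: [0.3749, 0.3691, 0.1774]
ee_rot: [[0.999, 0.05, 0.003], [0.05, -0.999, 0.004], [0.004, -0.004, -1.0]]
wrist_force: [1.0, 0.1, -0.0]
gripper_width: 0.576
gripper_force: 0.0
```

servo_tool:
  targets:
    - [-0.2,1.1,0.2,0,50]
    - [-0.6,2.2,0.5,0,50]
    - [-1.0,3.3,0.8,0,50]
    - [-1.3,4.4,1,0,50]
    - [-1.6,5.3,1,0,50]

```text
time_s: 8.9
tcp_pos: [0.3266, 0.529, 0.207]
ee_rot: [[0.999, 0.051, 0.003], [0.051, -0.999, 0.005], [0.003, -0.005, -1.0]]
wrist_force: [0.8, -0.5, 0.4]
gripper_width: 0.579
gripper_force: 0.0
```

Run:
```python
from h import *
c=cap('top','t2.png'); p=c['pixels'][80:235,90:300,::-1]; cv2.imwrite('pics/crop2.png',cv2.resize(p,None,fx=3.8,fy=3.8,interpolation=cv2.INTER_CUBIC))
```

```text
(no output)
```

View pics/crop2.png

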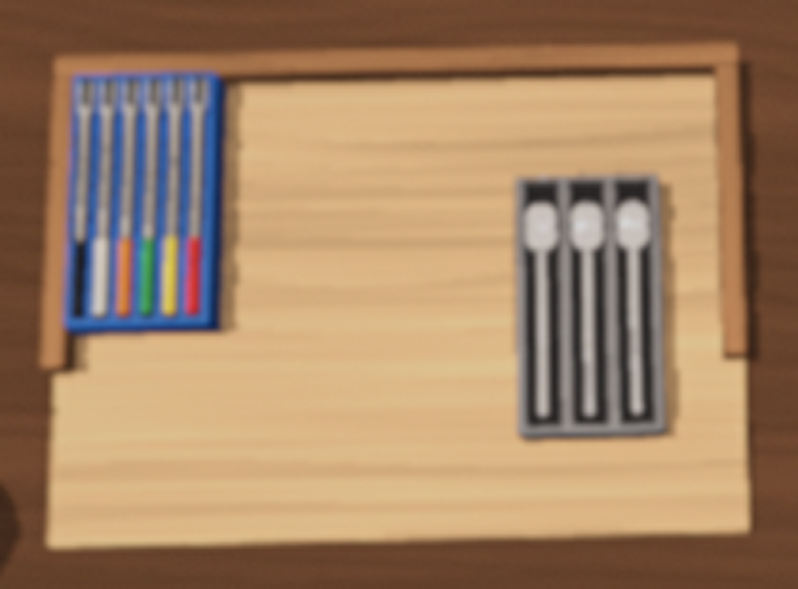

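The crop shows the fork sleeve (corners near (73,75), (220,74), (216,328) and (66,330)) up against both rails and square. The spoon sleeve has not moved.

```bash
python3 -c "
from station import r
print(r.finish_job())"
```

```text
the job is handed in; nothing more can be done
None
```

The blue fork sleeve is in the left back corner, flat and square against both rails; the spoon sleeve looks unmoved and the arm stayed clear of the saucer. The job is handed in at about 9 s of the 38 s allowed, and the hand-in returned no verdict.

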